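File a slide pack and close up the slide cabinet

TASK

Stand the pack of slides upright on its edge in the open drawer, broad side to the drawer front, between the front and the sliding follower plate, and let go of it. Then push the follower forward until it presses the pack firmly against the drawer front (about 10 N, with the drawer out at its stop; do not crush the pack). Finally push the drawer fully shut, so that the drop latch on the cabinet roof falls in front of its keeper and locks it, leaving the timer, jar and dropper bottle alone.

Things in the scene. Friction and masses are not known exactly. Their poses are not given: they have to be found in the camera images.
- cabinet: Low grey one-drawer slide cabinet, fixed, 210 mm deep (its x) by 170 wide (y) by 128 high. Origin: centre of its underside. Its face is the plane x = -105 mm and looks along its -x, the way the drawer comes out. On the roof at y = +66 mm (left seen from the robot; y 50 to 82) stands a steel drop latch, up to 40 mm above the roof, from x = 0 to -157 mm.
- drawer (a joint): How far the drawer is out (m): 0 fully shut, 0.18 out at its stop; it starts out by 0.165 to 0.18. It slides with about 2 N of friction, and 1 to 8 N more over the last 25 mm, where its keeper lifts the latch. Pushing the handle bar straight in is enough.
- drawer_handle (a point): Middle of the steel bar handle on the white drawer front: the bar runs along the cabinet's y, 80 mm long, 11 mm thick, its centre line 35 mm in front of the front panel and 90 mm above the bench; the cabinet roof is at 128 mm. Axes as the cabinet's.
- drawer_inside (a point): Point on the drawer's floor (10 mm above the bench) at the middle of the front panel's inner face; axes as the cabinet's, the drawer's inside lies at +x. Inside 144 mm wide (y); side walls reach 60 mm above the bench, the front panel (10 mm thick, at -x) 103 mm, a keeper on it at y = 53 to 79 mm 143 mm. The follower's face starts 100 to 110 mm behind this point.
- follower (a joint): How far the follower has been pushed forward in the drawer (m): 0 rearmost, up to 0.085, growing towards the drawer front. Starts at 0 to 0.010. Its friction is about 2.5 N and it stays where it is left. A forward push drags the drawer out to its stop first; then all is rigid and the force rises by several N per mm.
- follower_grip (a point): Middle of the follower's black tab, 100 mm above the bench; axes as the cabinet's. The tab, 12 mm thick (x) by 44 wide (y), stands from 77 to 111 mm above the bench on a steel plate 8 mm thick, 130 wide, 84 high. Pinch it from above or push it from behind; at least 40 mm is free behind it before the roof's edge at the start. It passes under the roof.
- follower_face (a point): Middle of the follower plate's front face (the face that presses the pack), 49 mm above the bench, axes as the cabinet's. With the pack held tight it lies 34 mm behind drawer_inside along x.
- latch (a joint): Lift of the steel drop latch (rad): 0 lying level (rest), up to 0.35. Its hooked nose at the front has a sloped underside: over the last 25 mm of the drawer's travel the round keeper on top of the drawer front lifts it by itself to about 0.19 rad, and it drops in front of the keeper when the drawer is within 2 mm of home.
- pack_center (a point): Centre of the closed white card pack of slides, 87 x 95 x 34 mm, about 0.24 kg, at the start standing on edge on the bench left of the cabinet. Its x axis points up (87 mm), y is its 95 mm length (level), z its 34 mm thickness (level): grip across z, from above. This centre is 43.5 mm above whatever it stands on.
- timer: Bystander: red bench timer lying flat, 78 x 62 x 17 mm; origin under its centre.
- jar: Bystander: square lidded jar with pale contents, 63 x 63 x 102 mm; origin under its centre.
- dropper: Bystander: brown dropper bottle with a black bulb, 36 x 35 x 108 mm; origin under its centre.

How it is judged (in metres and radians):
On the way, in this order (a step that is already met when the one before it is completed fails the run):
1. the pack stands on edge in the drawer between front and follower, broad side to the front, and the fingers have let go of it (x of pack_center in the frame of drawer_inside between 0.01 and 0.095 m and z of pack_center in the frame of drawer_inside between 0.038 and 0.05 m and angle between pack_center's own x axis and vertical below 0.2 rad and contact force between the fingers and pack below 0.1 N and y of pack_center in the frame of drawer_inside between -0.03 and 0.03 m and angle between the z axis of pack_center and the x axis of drawer_inside, either way round below 0.3 rad), for 0.2 s.
2. the follower presses the pack against the drawer front with more than 5 N (contact force between follower and pack above 5 N and x of follower_face in the frame of drawer_inside below 0.037 m), for 0.1 s.
3. the drawer is home and the latch has dropped (value of joint drawer below 0.004 m and value of joint latch below 0.05 rad), for 0.2 s.
At the end, for the whole second after the job is handed in: Drawer out under 4 mm, latch dropped (under 0.05 rad); in the drawer the pack stands on edge, at rest, upright and parallel to the front within 0.1 rad, its centre 13 to 21 mm behind the front's inner face and within 30 mm of the middle; follower's face under 37 mm behind that inner face (all of step 3 and x of follower_face in the frame of drawer_inside below 0.037 m and x of pack_center in the frame of drawer_inside between 0.013 and 0.021 m and z of pack_center in the frame of drawer_inside between 0.038 and 0.05 m and angle between pack_center's own x axis and vertical below 0.1 rad and linear speed of pack below 0.01 m/s and y of pack_center in the frame of drawer_inside between -0.03 and 0.03 m and angle between the z axis of pack_center and the x axis of drawer_inside, either way round below 0.1 rad); the robot touches nothing.
It fails at once if the pack is crushed: the follower presses it with more than 40 N (contact force between follower and pack above 40 N).
It fails at once if the timer is moved by more than 30 mm (distance of timer from where it was at the start of the episode above 0.03 m).
It fails at once if the jar is moved by more than 30 mm (distance of jar from where it was at the start of the episode above 0.03 m).
It fails at once if the dropper bottle is moved by more than 30 mm (distance of dropper from where it was at the start of the episode above 0.03 m).
It also fails if it takes over 72 s, if anything falls off the work surface, if the arm or the gripper's body presses on something with over 40 N, if the wrist force passes 120 N, or if a joint passes its speed limit or range.

ROBOT

A 7-joint arm with a two-finger parallel gripper is mounted at the origin on a cart in front of the work surface, level with it; the furniture and walls round the work are solid. World frame = base frame: x ahead of the robot, y to its left, z up, the work surface at z = 0. Lengths are in mm, angles in degrees, forces in N, time in s.
With the tool pointing down it reaches from about 425 to 950 mm from the base axis. Payload 4.7 kg.
Tool frame: the origin (TCP) lies at the very end of the fingers, on their centre line; the grasp point (between the pads) lies 19 mm behind it; z points along the fingers, y is the line along which they close (so a half turn about z gives the same grasp; the last joint's range is limited). The gripper opens to 87 mm and grips with 3 to 60 N. Pads are 19 mm wide; open, the fingers measure 117 mm over their backs; the gripper's body (75 mm by 190 mm) begins 51 mm behind the grasp point.
Start: joints at [-67.374, 26.849, -2.785, 87.806, 1.381, 65.374, -4.715], TCP at [277.541, 615.321, 222.573] pointing down, gripper open.
Joint ranges: [-148.3, 148.3], [-19.14, 114.17], [-79.39, 73.82], [5.75, 140.21], [-59.74, 239.74], [12.07, 113.84], [-152.46, 152.46]. Speed limits (degrees/s): [147.25, 147.25, 180, 180, 180, 180, 180].

INTERFACE

Orientations are given as a 3x3 rotation matrix whose columns are the frame's x, y, z axes.
In Python, from bench import sense, eyes, r gives the robot as it stands.
- The arm moves only by the tool carry_out, never from a script. Its arguments are lists of equal length, an entry for each row: "travel": the shift along the tool's x, y, z in mm, a list of three; "twist": the turn about the tool's z in degrees; "grip": the opening, from 0 (shut) to 1 (fully open). In form: {"travel": [[tx, ty, tz], ...], "twist": [twist, ...], "grip": [grip, ...]}. A call has 1 to 20 rows; each row shifts and turns the commanded pose from where the row before left it, along the tool's axes as they then stand; what a row does not reach is not made up. A row lasts 1/10 s, in which the tool goes at most 50 mm and 8.59 degrees, less where a joint would pass 70% of its speed; a pose out of reach is approached as far as the arm can. A call is refused whole if a number of a shift passes 50 or a number of a turn 8.59, either way. A call with a gripper value outside its range is refused whole. The fingers move at their own pace and stop on an object; the grip force is fixed at half the most. Time passes only in rows, so rows that do not move let the fingers close. It gives the time, the measured TCP pose, the force, the opening and the grip force at its end, in the units of the state.
- sense(): the state, without advancing time (a new reading comes with each control period).
- eyes.camera(name): name is "scene" or "top"; returns a dict with "img" (384x512x3 uint8, red, green, blue), "mtx" (3x3 intrinsics, pixels), "dist" ([k1, k2, p1, p2, k3] as OpenCV has them; the pictures are not rectified), "position" and "rotation" of the camera in the world. Camera axes: x right, y down, z forward; pixel columns grow to the right and rows downward; lengths in mm; the calibration is good to about 2 mm. A picture is of the moment at which its call begins. There is no depth.
- r.hand_in(): hands the job in; it is judged then, once.
The state is a dict: "time_s": time; "joint_positions": joint angles; "qvel": joint speeds; "tau": joint torques, N m; "position": TCP position; "tcp_rot": TCP orientation; "wrist_force": force on the tool from outside, world axes, zero at the start; "wrist_torque": the same for the moment, N m; "finger_gap": finger opening in mm; "grasp_force": force on a finger pad.
Only numpy, scipy, OpenCV 4.12 (cv2) and the standard library are available. Lean on these libraries where they do the work, as an engineer would, in place of code of your own. Each camera call takes 0.05 s, during which the arm holds its last target. There are 200 camera calls.

## Working session

There is one attempt and no reset: what is moved stays moved. The work goes in short steps, Python scripts to look and compute and a tool call to move; the robot and the scene stay as the last step left them, time stands still between calls to the robot, and variables do not carry over. Pictures are saved under pics/ and viewed, at most 10 in all, crops included, and the job is handed in when it is done.

Besides the shell and the picture viewer there is one more tool, called after "Request:" as name(argument=value, ...), one argument or row to a line, values as JSON. carry_out: Moves the arm, as the interface text tells. Its arguments: {"type":"object","properties":{"travel":{"type":"array","items":{"type":"array","items":{"type":"number"}}},"twist":{"type":"array","items":{"type":"number"}},"grip":{"type":"array","items":{"type":"number"}}},"required":["travel","twist","grip"]}

```bash
mkdir -p pics
cat > h.py <<'E'
import numpy as np, cv2
from bench import sense, eyes, r
np.set_printoptions(precision=2,suppress=True)
def shot(cam,fn,crop=None,scale=1):
    c=eyes.camera(cam); im=c["img"][:,:,::-1].copy()
    if crop: x0,y0,x1,y1=crop; im=im[y0:y1,x0:x1]
    if scale!=1: im=cv2.resize(im,None,fx=scale,fy=scale,interpolation=cv2.INTER_CUBIC)
    cv2.imwrite("pics/"+fn,im); return c
def ray(c,uv):
    p=cv2.undistortPoints(np.array(uv,float).reshape(-1,1,2),np.array(c["mtx"],float),np.array(c["dist"],float)).reshape(-1,2)
    d=np.c_[p,np.ones(len(p))]@np.array(c["rotation"]).T
    return np.array(c["position"]),d
def atz(c,uv,z):
    o,d=ray(c,uv); z=np.broadcast_to(z,len(d)); return o+d*((z-o[2])/d[:,2])[:,None]
def proj(c,P):
    R=np.array(c["rotation"]);t=-R.T@np.array(c["position"])
    return cv2.projectPoints(np.array(P,float).reshape(-1,1,3),cv2.Rodrigues(R.T)[0],t,np.array(c["mtx"],float),np.array(c["dist"],float))[0].reshape(-1,2)
E
python3 - <<'E'
from h import *
import pickle
a=shot("top","t0.png",None,1.5);b=shot("scene","s0.png",None,1.5)
pickle.dump((a,b),open("c0.pkl","wb"))
for c in (a,b): print(c["position"],c["rotation"])
s=sense();print(s)
E
```

```text
[ 482.23 -203.28 1088.15] [[-0.01 -0.99  0.13]
 [-1.    0.01  0.01]
 [-0.01 -0.13 -0.99]]
[ 185.27 -390.38  938.59] [[ 0.41 -0.8   0.43]
 [-0.91 -0.36  0.2 ]
 [-0.01 -0.47 -0.88]]
{'time_s': 0.1, 'joint_positions': array([-67.38,  26.89,  -2.78,  87.86,   1.38,  65.37,  -4.72]), 'qvel': array([-0.02, -0.03, -0.03, -0.03, -0.02,  0.12,  0.05]), 'tau': array([  0.  , -50.92,  -0.08, -23.68,  -0.06,   0.03,   0.  ]), 'position': array([277.34, 614.82, 221.63]), 'tcp_rot': array([[-0.91,  0.41, -0.  ],
       [ 0.41,  0.91, -0.  ],
       [-0.  , -0.  , -1.  ]]), 'wrist_force': array([-0.19, -0.22,  0.1 ]), 'wrist_torque': array([0.01, 0.03, 0.04]), 'grasp_force': 0.0, 'finger_gap': 87.26026508773116}
```

View pics/t0.png

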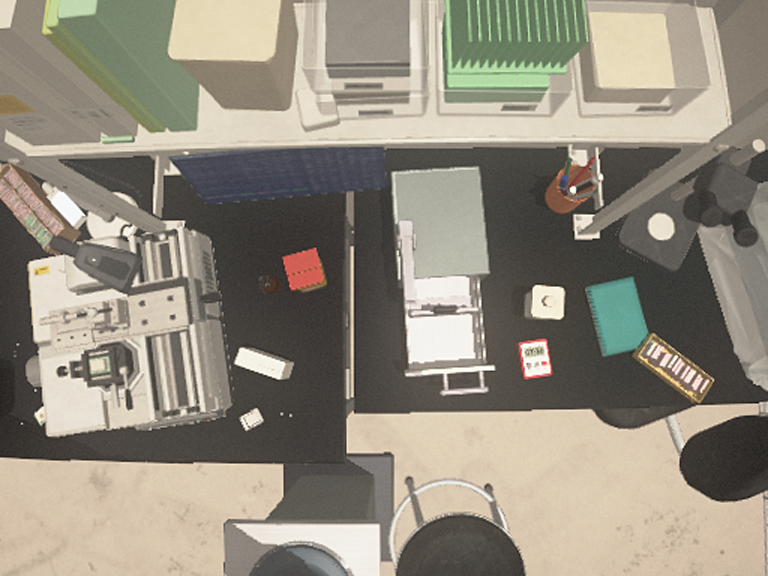

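View pics/s0.png

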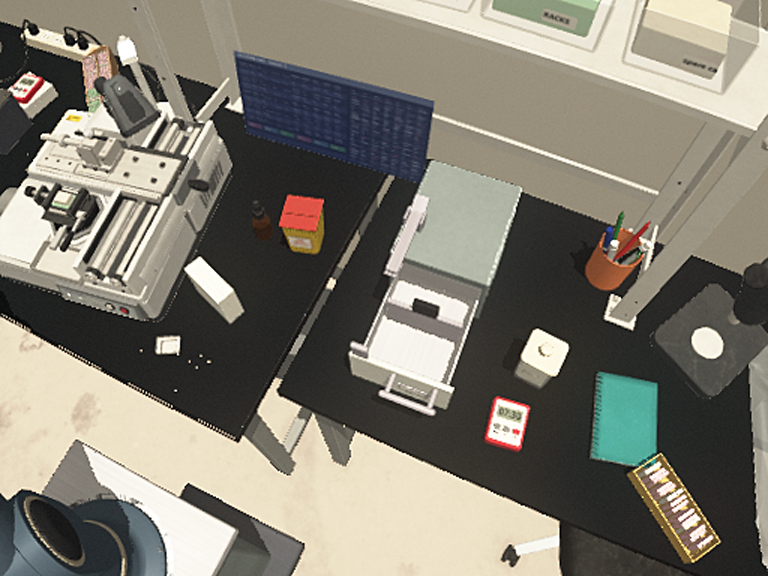

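The top view shows the pack at about (264,363), the open drawer at (445,335) with its handle at (467,378), the follower tab at (435,308), the timer at (535,358) and the jar at (547,302). In the scene view the dropper is at (260,220) beside a yellow box. Next I'll enlarge the pack and drawer.

Run:
```python
from h import *
import pickle
a,b=pickle.load(open("c0.pkl","rb"))
f=lambda im,x0,y0,x1,y1,s:cv2.resize(im[y0:y1,x0:x1,::-1],None,fx=s,fy=s,interpolation=cv2.INTER_CUBIC)
A=f(a["img"],255,100,335,270,3.5)   # 280x595
B=f(a["img"],145,220,205,260,5)     # 300x200
C=f(b["img"],115,165,175,220,5)     # 300x275
im=np.zeros((595,600,3),np.uint8); im[:A.shape[0],:280]=A; im[:200,290:590]=B; im[210:485,290:590]=C
cv2.imwrite("pics/z0.png",im)
print(proj(a,[[277,615,222],[0,0,0],[500,0,0]]),proj(b,[[277,615,222],[0,0,0]]))
```

```text
[[-41.9  315.48]
 [200.38 398.19]
 [200.23 232.88]] [[-85.31 144.5 ]
 [ 66.94 378.61]]
```

View pics/z0.png

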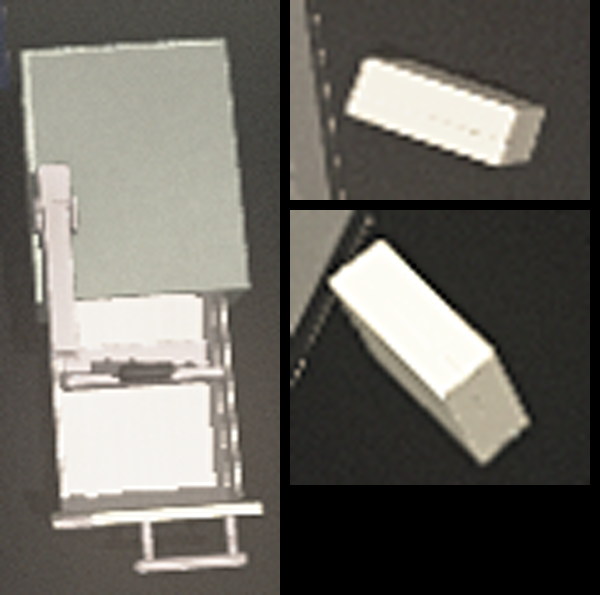

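Run:
```python
from h import *
import pickle
a,b=pickle.load(open("c0.pkl","rb"))
def px(p,x0,y0,s,ox,oy): p=np.array(p,float); return (p-[ox,oy]+.5)/s-.5+[x0,y0]
def rep(n,P):
    print(n,P[:,:2].round(1).tolist(),"mean",P.mean(0)[:2],"sides",np.linalg.norm(np.diff(P[:,:2],axis=0),axis=1),"ang",np.degrees(np.arctan2(*(P[1]-P[0])[[1,0]])))
rep("packT",atz(a,px([(365,60),(520,108),(503,165),(347,113)],145,220,5,290,0),87))
rep("packS",atz(b,px([(382,240),(493,350),(445,397),(330,283)],115,165,5,290,210),87))
A=lambda p:px(p,255,100,3.5,0,0)
rep("roof",atz(a,A([(22,50),(224,40),(248,288)]),128))
rep("front top outer",atz(a,A([(53,526),(262,513)]),103))
rep("front top inner",atz(a,A([(53,517),(262,504)]),103))
rep("handle",atz(a,A([(138,568),(245,561)]),92))
rep("tab",atz(a,A([(120,364),(172,362),(172,381),(120,383)]),111))
S=lambda p:np.array(p,float)/1.5-.17
rep("S front top outer",atz(b,S([(350,355),(447,404)]),103))
rep("S handle",atz(b,S([(380,393),(432,413)]),92))
rep("S roof",atz(b,S([(427,162),(521,185),(483,288)]),128))
rep("S tab",atz(b,S([(418,293),(440,303)]),111))
rep("timer",atz(a,S([(519,342),(548,340),(551,376),(523,378)]),17))
rep("jar",atz(a,S([(547,302)]*2),102))
rep("yellowbox",atz(a,S([(283,252),(319,249),(326,282),(290,290)]),80))
rep("dropperT",atz(a,S([(267,284)]*2),108));rep("dropperS",atz(b,S([(257,205)]*2),108))
```

```text
packT [[503.2, 102.2], [475.1, 11.4], [442.8, 20.9], [472.8, 112.2]] mean [473.48  61.68] sides [95.06 33.66 96.07] ang -107.19208311676597
packS [[505.4, 99.9], [474.8, 13.1], [442.3, 21.5], [472.5, 110.9]] mean [473.76  61.35] sides [92.1  33.52 94.41] ang -109.42725089391465
roof [[835.5, -195.1], [841.8, -361.6], [634.7, -372.9]] mean [ 770.69 -309.87] sides [166.59 207.42] ang -87.81790244174813
front top outer [[448.7, -214.7], [456.4, -382.1]] mean [ 452.54 -298.4 ] sides [167.56] ang -87.36030609156755
front top inner [[455.8, -214.8], [463.5, -382.3]] mean [ 459.68 -298.58] sides [167.69] ang -87.35533161464964
handle [[413.9, -282.7], [418.0, -369.1]] mean [ 415.92 -325.89] sides [86.5] ang -87.26267961942905
tab [[577.0, -270.5], [578.1, -312.3], [562.7, -311.9], [561.7, -270.1]] mean [ 569.89 -291.21] sides [41.88 15.32 41.8 ] ang -88.62073781428403
S front top outer [[446.7, -218.3], [436.5, -382.1]] mean [ 441.6  -300.22] sides [164.16] ang -93.58832248365105
S handle [[414.1, -283.6], [417.9, -366.7]] mean [ 416.   -325.17] sides [83.19] ang -87.37884629879912
S roof [[823.7, -189.9], [845.5, -359.5], [626.1, -366.0]] mean [ 765.1  -305.09] sides [171.   219.52] ang -82.69179827163535
S tab [[583.8, -273.3], [581.8, -312.0]] mean [ 582.82 -292.64] sides [38.73] ang -92.88838120248728
timer [[509.1, -449.9], [512.1, -510.0], [438.9, -512.9], [436.1, -455.3]] mean [ 474.05 -482.03] sides [60.17 73.19 57.7 ] ang -87.14447477412924
jar [[581.8, -487.3], [581.8, -487.3]] mean [ 581.76 -487.32] sides [0.] ang 0.0
yellowbox [[690.6, 22.1], [695.4, -49.5], [629.4, -63.7], [614.7, 7.0]] mean [657.54 -21.02] sides [71.69 67.48 72.19] ang -86.16157314614496
dropperT [[623.2, 45.6], [623.2, 45.6]] mean [623.17  45.62] sides [0.] ang 0.0
dropperS [[628.0, 51.5], [628.0, 51.5]] mean [627.96  51.52] sides [0.] ang 0.0
```

Run:
```python
from h import *
import pickle
a,b=pickle.load(open("c0.pkl","rb"))
S=lambda p:np.array(p,float)/1.5-.17
for z in (0,60,100,150): print(z,"top edge",atz(a,S([(209,232),(221,330),(231,410)]),z)[:,:2].tolist(),"scene",atz(b,S([(230,150),(160,318),(163,295)]),z)[:,:2].round().tolist())
```

```text
0 top edge [[754.3116449237455, 203.12710922937103], [542.2845207584792, 169.62947582913753], [376.4629757668941, 144.7810801080561]] scene [[785.0, 235.0], [398.0, 147.0], [439.0, 168.0]]
60 top edge [[739.309224260457, 180.71790247949983], [538.9732012846631, 149.06731682484022], [382.2949980684453, 125.58905292021822]] scene [[747.0, 195.0], [384.0, 112.0], [423.0, 133.0]]
100 top edge [[729.3076104849313, 165.77843131291897], [536.7656549687857, 135.35921082197532], [386.1830129361461, 112.79436812832623]] scene [[721.0, 169.0], [375.0, 90.0], [412.0, 109.0]]
150 top edge [[716.8055932655242, 147.10409235469294], [534.0062220739389, 118.2240783183943], [391.04303152077216, 96.80101213846135]] scene [[690.0, 135.0], [364.0, 61.0], [399.0, 79.0]]
```

Request:
carry_out(
  travel=[
    [0,0,-40],
    [0,0,-40],
    [0,0,-40],
    [0,0,-40],
  ],
  twist=[8,8,8,8],
  grip=[1,1,1,1],
)

```text
time_s: 0.5
position: [277.4, 614.9, 383.7]
tcp_rot: [[-0.55, 0.835, -0.0], [0.835, 0.55, -0.001], [-0.001, -0.001, -1.0]]
wrist_force: [0.4, 0.3, -0.7]
finger_gap: 87.0
grasp_force: 0.0
```

Request:
carry_out(
  travel=[
    [-38.6,-10.1,0],
    [-38.6,-10.1,0],
    [-38.6,-10.1,0],
    [-38.6,-10.1,0],
    [-38.6,-10.1,0],
    [-38.6,-10.1,0],
    [-38.6,-10.1,0],
    [-38.6,-10.1,0],
    [-38.6,-10.1,0],
    [-38.6,-10.1,0],
    [-38.6,-10.1,0],
    [-38.6,-10.1,0],
    [-38.6,-10.1,0],
    [-38.6,-10.1,0],
    [-38.6,-10.1,0],
    [0,0,0],
    [0,0,0],
    [0,0,0],
    [0,0,0],
    [0,0,0],
  ],
  twist=[0,0,0,0,0,0,0,0,0,0,0,0,0,0,0,8.5,8.5,8.5,8.5,8.5],
  grip=[1,1,1,1,1,1,1,1,1,1,1,1,1,1,1,1,1,1,1,1],
)

```text
time_s: 2.5
position: [472.6, 49.5, 382.1]
tcp_rot: [[0.159, 0.987, -0.001], [0.987, -0.159, -0.0], [-0.0, -0.001, -1.0]]
wrist_force: [0.1, 0.9, -0.5]
finger_gap: 86.8
grasp_force: 0.0
```

Request:
carry_out(
  travel=[
    [-2.5,-3,0],
    [0,0,0],
    [0,0,40],
    [0,0,40],
    [0,0,40],
    [0,0,40],
    [0,0,40],
    [0,0,40],
    [0,0,30],
    [0,0,20],
    [0,0,20],
    [0,0,10],
    [0,0,10],
    [0,0,0],
    [0,0,0],
  ],
  twist=[4.4,4.4,0,0,0,0,0,0,0,0,0,0,0,0,0],
  grip=[1,1,1,1,1,1,1,1,1,1,1,1,1,1,1],
)

```text
time_s: 4.0
position: [470.0, 47.7, 52.9]
tcp_rot: [[0.302, 0.953, 0.001], [0.953, -0.302, 0.0], [0.001, 0.001, -1.0]]
wrist_force: [0.1, 0.3, -0.1]
finger_gap: 86.7
grasp_force: 0.0
```

Request:
carry_out(
  travel=[
    [0,0,0],
    [0,0,0],
    [0,0,0],
    [0,0,0],
    [0,0,0],
    [0,0,0],
    [0,0,0],
    [0,0,0],
  ],
  twist=[0,0,0,0,0,0,0,0],
  grip=[0,0,0,0,0,0,0,0],
)

```text
time_s: 4.8
position: [469.6, 47.6, 52.5]
tcp_rot: [[0.302, 0.953, -0.0], [0.953, -0.302, 0.0], [0.0, -0.0, -1.0]]
wrist_force: [-0.3, 0.2, -0.0]
finger_gap: 34.3
grasp_force: 29.8
```

Request:
carry_out(
  travel=[
    [0,0,-20],
    [0,0,-45],
    [0,0,-45],
    [0,0,-45],
    [0,0,-45],
    [-32.7,15.1,0],
    [-32.7,15.1,0],
    [-32.7,15.1,0],
    [-32.7,15.1,0],
    [-32.7,15.1,0],
    [-32.7,15.1,0],
    [-32.7,15.1,0],
    [-32.7,15.1,0],
    [-32.7,15.1,0],
    [-32.7,15.1,0],
    [0,0,0],
    [0,0,0],
    [0,0,0],
    [0,0,0],
    [0,0,0],
  ],
  twist=[0,0,0,0,0,0,0,0,0,0,0,0,0,0,0,-6.8,-6.8,-6.7,0,0],
  grip=[0,0,0,0,0,0,0,0,0,0,0,0,0,0,0,0,0,0,0,0],
)

```text
time_s: 6.8
position: [514.4, -309.5, 251.9]
tcp_rot: [[-0.045, 0.999, -0.001], [0.999, 0.045, 0.001], [0.001, -0.001, -1.0]]
wrist_force: [1.1, 0.2, -2.6]
finger_gap: 34.5
grasp_force: 29.8
```

Run:
```python
from h import *
import pickle
a=eyes.camera("top");b=eyes.camera("scene");pickle.dump((a,b),open("c1.pkl","wb"))
f=lambda im,x0,y0,x1,y1,s:cv2.resize(im[y0:y1,x0:x1,::-1],None,fx=s,fy=s,interpolation=cv2.INTER_CUBIC)
cv2.imwrite("pics/z1.png",np.hstack([f(a["img"],250,150,350,290,4),f(b["img"],220,150,320,290,4)]))
s=sense();print(s["position"],s["tcp_rot"],s["wrist_force"],s["finger_gap"],s["grasp_force"])
```

```text
[ 514.61 -309.54  252.2 ] [[-0.05  1.   -0.  ]
 [ 1.    0.05  0.  ]
 [ 0.   -0.   -1.  ]] [-0.69 -0.03 -3.22] 34.39621676223603 29.76087638642639
```

View pics/z1.png

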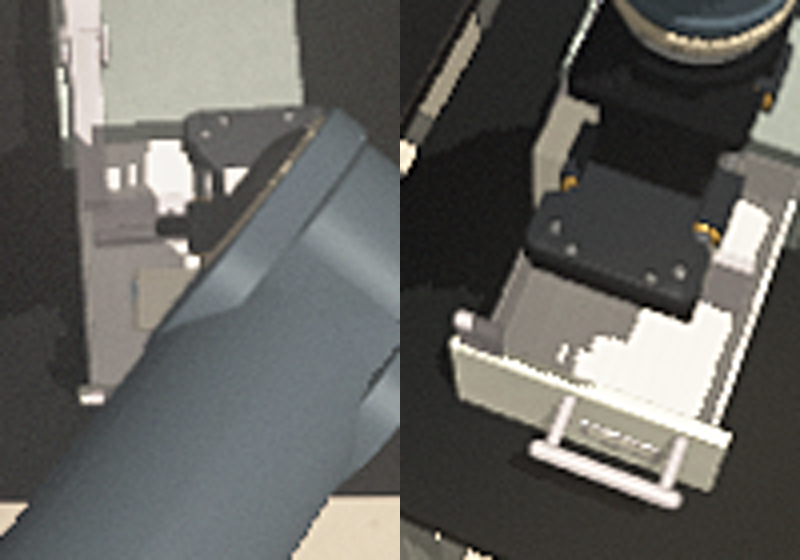

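The view shows the gripper over the drawer with the pack hidden under its body. The front panel's top edge is clear in the scene crop from (452,345) to (730,437), and the keeper is at (470,322).

Run:
```python
from h import *
import pickle
a,b=pickle.load(open("c1.pkl","rb"))
px=lambda p:(np.array(p,float)-[400,0]+.5)/4-.5+[220,150]
P=atz(b,px([(452,348),(728,442),(457,338),(733,433)]),103);print(P)
print(atz(b,px([(535,445),(675,497)]),90), proj(b,[[462.3,-297,103]])*1)
# predicted corners of panel in crop px
u=np.array([np.cos(np.radians(2.7)),np.sin(np.radians(2.7))]);v=np.array([-u[1],u[0]]);o=np.array([462.3,-297])
Q=[np.r_[o+x*u+y*v,103] for x,y in((-10,85),(-10,-85),(0,85),(0,-85))]
print(((proj(b,Q)-[220,150]+.5)*4-.5+[400,0]).round())
```

```text
[[ 445.94 -217.31  103.  ]
 [ 459.22 -382.26  103.  ]
 [ 452.65 -217.27  103.  ]
 [ 465.24 -382.92  103.  ]]
[[ 416.87 -282.88   90.  ]
 [ 421.67 -366.67   90.  ]] [[267.26 244.09]]
[[446. 341.]
 [726. 447.]
 [453. 326.]
 [732. 431.]]
```

Request:
carry_out(
  travel=[
    [0,0,30],
    [0,0,30],
    [0,0,30],
    [0,0,30],
    [0,0,25],
    [0,0,20],
    [0,0,12],
    [0,0,5],
    [0,0,3],
    [0,0,0],
    [0,0,0],
  ],
  twist=[0,0,0,0,0,0,0,0,0,0,0],
  grip=[0,0,0,0,0,0,0,0,0,0,0],
)

```text
time_s: 8.0
position: [515.4, -310.1, 68.4]
tcp_rot: [[-0.047, 0.999, 0.002], [0.999, 0.047, -0.001], [-0.001, 0.002, -1.0]]
wrist_force: [-0.3, -0.1, -2.0]
finger_gap: 34.4
grasp_force: 29.8
```

Request:
carry_out(
  travel=[
    [0,0,2],
    [0,0,1],
    [0,0,0],
    [0,0,0],
  ],
  twist=[0,0,0,0],
  grip=[0,0,0,0],
)

```text
time_s: 8.4
position: [514.8, -309.7, 64.5]
tcp_rot: [[-0.047, 0.999, 0.0], [0.999, 0.047, 0.0], [0.0, 0.0, -1.0]]
wrist_force: [-0.6, 0.1, -3.1]
finger_gap: 34.4
grasp_force: 29.8
```

Request:
carry_out(
  travel=[
    [0,0,1.5],
    [0,0,0],
    [0,0,0.5],
    [0,0,0],
    [0,0,0],
  ],
  twist=[0,0,0,0,0],
  grip=[0,0,0,0,0],
)

```text
time_s: 8.9
position: [514.8, -309.8, 62.6]
tcp_rot: [[-0.047, 0.999, 0.0], [0.999, 0.047, 0.0], [0.0, 0.0, -1.0]]
wrist_force: [-0.3, -0.9, -2.1]
finger_gap: 34.5
grasp_force: 29.8
```

Request:
carry_out(
  travel=[
    [0,0,0],
    [0,0,0],
    [0,0,0],
    [0,0,0],
    [0,0,0],
  ],
  twist=[0,0,0,0,0],
  grip=[0.6,0.6,0.6,0.6,0.6],
)

```text
time_s: 9.4
position: [514.8, -309.8, 62.6]
tcp_rot: [[-0.047, 0.999, 0.0], [0.999, 0.047, -0.0], [-0.0, 0.0, -1.0]]
wrist_force: [0.1, -0.1, 0.8]
finger_gap: 51.7
grasp_force: 0.0
```

Request:
carry_out(
  travel=[
    [0,0,-15],
    [0,0,-35],
    [0,0,-50],
    [0,0,-50],
    [3,20,-10],
    [4,25,0],
    [4,25,0],
    [3,20,0],
    [0,0,0],
    [0,0,0],
  ],
  twist=[0,0,0,0,0,0,0,0,0,0],
  grip=[0.6,0.6,0.6,0.6,0,0,0,0,0,0],
)

```text
time_s: 10.4
position: [603.5, -291.7, 223.0]
tcp_rot: [[-0.047, 0.999, -0.001], [0.999, 0.047, -0.001], [-0.001, -0.001, -1.0]]
wrist_force: [-0.5, -1.3, 0.2]
finger_gap: 12.2
grasp_force: 0.0
```

Run:
```python
from h import *
import pickle
a=eyes.camera("top");b=eyes.camera("scene");pickle.dump((a,b),open("c2.pkl","wb"))
f=lambda im,x0,y0,x1,y1,s:cv2.resize(im[y0:y1,x0:x1,::-1],None,fx=s,fy=s,interpolation=cv2.INTER_CUBIC)
cv2.imwrite("pics/z2.png",np.hstack([f(a["img"],250,150,350,290,4),f(b["img"],220,150,320,290,4)]))
s=sense();print(s["position"],s["wrist_force"],s["finger_gap"])
```

```text
[ 602.62 -292.44  223.04] [0.32 0.03 0.57] 4.997140027852991
```

View pics/z2.png

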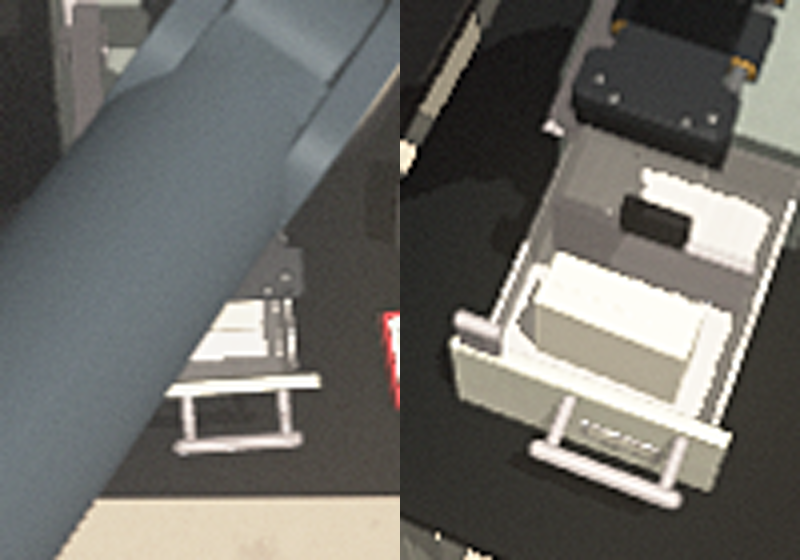

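The scene crop shows the pack standing in the drawer, its top corners at (560,253), (731,312), (695,357) and (537,298). The follower tab's top is near (628,194) to (692,215), with free floor behind it.

Run:
```python
from h import *
import pickle
a,b=pickle.load(open("c2.pkl","rb"))
px=lambda p:(np.array(p,float)-[400,0]+.5)/4-.5+[220,150]
u=np.array([np.cos(np.radians(2.7)),np.sin(np.radians(2.7))]);v=np.array([-u[1],u[0]]);o=np.array([462.3,-298])
def rep(n,uv,z):
    P=atz(b,px(uv),z)[:,:2]; print(n,P.tolist(),"drawer:",(np.c_[(P-o)@u,(P-o)@v]).round(1).tolist())
rep("tab",[(628,194),(692,215),(689,222),(623,201)],111)
rep("pack",[(560,253),(731,312),(695,357),(537,298)],97)
```

```text
tab [[574.6610509231923, -272.2696005663357], [577.5444665741157, -312.3128807570564], [572.5535490776548, -312.3891993405], [569.1534668596179, -271.35409476964736]] drawer: [[113.4, 20.4], [114.4, -19.7], [109.5, -19.6], [108.0, 21.6]]
pack [[528.4880979505783, -248.53723887056896], [535.2538858989958, -355.1912376491353], [500.693696052149, -346.2766951432308], [496.55209885154886, -247.9777727701501]] drawer: [[68.4, 46.3], [70.2, -60.6], [36.1, -50.0], [36.6, 48.4]]
```

Request:
carry_out(
  travel=[
    [0,0,25],
    [0,0,30],
    [0,0,30],
    [0,0,25],
    [0,0,15],
    [0,0,10],
    [0,0,0],
    [0,0,0],
  ],
  twist=[0,0,0,0,0,0,0,0],
  grip=[0,0,0,0,0,0,0,0],
)

```text
time_s: 11.3
position: [604.5, -292.1, 88.6]
tcp_rot: [[-0.047, 0.999, 0.002], [0.999, 0.047, -0.001], [-0.001, 0.001, -1.0]]
wrist_force: [1.3, 1.1, -0.5]
finger_gap: 0.6
grasp_force: 0.0
```

Request:
carry_out(
  travel=[
    [0,-4,0],
    [0,-4,0],
    [0,-4,0],
    [0,-4,0],
    [0,-4,0],
    [0,0,0],
    [0,0,0],
  ],
  twist=[0,0,0,0,0,0,0],
  grip=[0,0,0,0,0,0,0],
)

```text
time_s: 12.0
position: [583.8, -292.5, 87.6]
tcp_rot: [[-0.047, 0.999, -0.0], [0.999, 0.047, 0.0], [0.0, -0.0, -1.0]]
wrist_force: [-0.0, 0.2, -0.0]
finger_gap: 0.7
grasp_force: 0.2
```

Request:
carry_out(
  travel=[
    [0,-4,0],
    [0,-4,0],
    [0,-4,0],
    [0,-4,0],
    [0,-4,0],
  ],
  twist=[0,0,0,0,0],
  grip=[0,0,0,0,0],
)

```text
time_s: 12.5
position: [563.9, -293.4, 87.6]
tcp_rot: [[-0.047, 0.999, 0.0], [0.999, 0.047, -0.0], [-0.0, 0.0, -1.0]]
wrist_force: [2.7, -0.3, -0.3]
finger_gap: 0.8
grasp_force: 1.3
```

Request:
carry_out(
  travel=[
    [0,-4,0],
    [0,-4,0],
    [0,-4,0],
    [0,-4,0],
  ],
  twist=[0,0,0,0],
  grip=[0,0,0,0],
)

```text
time_s: 12.9
position: [547.8, -294.3, 87.6]
tcp_rot: [[-0.047, 0.999, 0.0], [0.999, 0.047, -0.0], [-0.0, 0.0, -1.0]]
wrist_force: [2.5, 0.8, 0.4]
finger_gap: 0.2
grasp_force: 1.4
```

Request:
carry_out(
  travel=[
    [0,-4,0],
    [0,-4,0],
    [0,-4,0],
    [0,-2,0],
  ],
  twist=[0,0,0,0],
  grip=[0,0,0,0],
)

```text
time_s: 13.3
position: [534.0, -294.9, 87.6]
tcp_rot: [[-0.047, 0.999, 0.001], [0.999, 0.047, -0.0], [-0.0, 0.001, -1.0]]
wrist_force: [4.0, -1.5, -0.4]
finger_gap: 0.6
grasp_force: 2.0
```

Request:
carry_out(
  travel=[
    [0,-2,0],
    [0,-2,0],
    [0,-2,0],
    [0,-2,0],
  ],
  twist=[0,0,0,0],
  grip=[0,0,0,0],
)

```text
time_s: 13.7
position: [526.1, -295.3, 87.6]
tcp_rot: [[-0.047, 0.999, 0.0], [0.999, 0.047, -0.0], [-0.0, 0.0, -1.0]]
wrist_force: [5.1, -1.5, -0.1]
finger_gap: 0.5
grasp_force: 2.1
```

Request:
carry_out(
  travel=[
    [0,-1.5,0],
    [0,-1.5,0],
  ],
  twist=[0,0],
  grip=[0,0],
)

```text
time_s: 13.9
position: [523.1, -295.5, 87.6]
tcp_rot: [[-0.047, 0.999, 0.0], [0.999, 0.047, -0.0], [-0.0, 0.0, -1.0]]
wrist_force: [4.2, -1.3, 0.2]
finger_gap: 0.5
grasp_force: 2.1
```

Request:
carry_out(
  travel=[
    [0,-1.5,0],
    [0,-1.5,0],
  ],
  twist=[0,0],
  grip=[0,0],
)

```text
time_s: 14.1
position: [520.1, -295.6, 87.6]
tcp_rot: [[-0.047, 0.999, 0.0], [0.999, 0.047, -0.0], [-0.0, 0.0, -1.0]]
wrist_force: [5.3, -2.6, 0.1]
finger_gap: 0.5
grasp_force: 2.1
```

Request:
carry_out(
  travel=[
    [0,-1,0],
    [0,-1,0],
  ],
  twist=[0,0],
  grip=[0,0],
)

```text
time_s: 14.3
position: [518.1, -295.7, 87.6]
tcp_rot: [[-0.047, 0.999, 0.0], [0.999, 0.047, -0.0], [-0.0, 0.0, -1.0]]
wrist_force: [4.7, -2.5, -0.5]
finger_gap: 0.6
grasp_force: 2.1
```

Request:
carry_out(
  travel=[
    [0,-1,0],
    [0,-1,0],
  ],
  twist=[0,0],
  grip=[0,0],
)

```text
time_s: 14.5
position: [516.1, -295.8, 87.6]
tcp_rot: [[-0.047, 0.999, 0.0], [0.999, 0.047, -0.0], [-0.0, 0.0, -1.0]]
wrist_force: [4.8, -1.9, -0.1]
finger_gap: 0.5
grasp_force: 2.1
```

Request:
carry_out(
  travel=[
    [0,-1,0],
    [0,0,0],
  ],
  twist=[0,0],
  grip=[0,0],
)

```text
time_s: 14.7
position: [514.9, -295.9, 87.6]
tcp_rot: [[-0.047, 0.999, -0.0], [0.999, 0.047, -0.0], [-0.0, -0.0, -1.0]]
wrist_force: [3.8, -2.2, -0.2]
finger_gap: 0.5
grasp_force: 1.9
```

Request:
carry_out(
  travel=[
    [0,-1,0],
    [0,0,0],
  ],
  twist=[0,0],
  grip=[0,0],
)

```text
time_s: 14.9
position: [514.0, -295.9, 87.5]
tcp_rot: [[-0.047, 0.999, 0.0], [0.999, 0.047, -0.0], [-0.0, -0.0, -1.0]]
wrist_force: [4.2, -2.5, -0.5]
finger_gap: 0.4
grasp_force: 1.9
```

Request:
carry_out(
  travel=[
    [0,-1,0],
    [0,-1,0],
    [0,-1,0],
  ],
  twist=[0,0,0],
  grip=[0,0,0],
)

```text
time_s: 15.2
position: [511.3, -296.0, 87.6]
tcp_rot: [[-0.047, 0.999, 0.0], [0.999, 0.047, -0.0], [-0.0, 0.0, -1.0]]
wrist_force: [4.3, -2.5, -1.0]
finger_gap: 0.0
grasp_force: 2.1
```

Request:
carry_out(
  travel=[
    [0,-1,0],
    [0,-1,0],
    [0,-1,0],
  ],
  twist=[0,0,0],
  grip=[0,0,0],
)

```text
time_s: 15.5
position: [508.2, -296.2, 87.6]
tcp_rot: [[-0.047, 0.999, 0.0], [0.999, 0.047, -0.0], [-0.0, 0.0, -1.0]]
wrist_force: [4.5, -2.7, -0.1]
finger_gap: 0.8
grasp_force: 2.1
```

Request:
carry_out(
  travel=[
    [0,-1,0],
    [0,-1,0],
  ],
  twist=[0,0],
  grip=[0,0],
)

```text
time_s: 15.7
position: [507.2, -296.3, 87.6]
tcp_rot: [[-0.048, 0.999, 0.002], [0.999, 0.048, -0.001], [-0.001, 0.002, -1.0]]
wrist_force: [7.6, -2.2, -1.9]
finger_gap: 0.4
grasp_force: 3.5
```

Run:
```python
from h import *
import pickle
b=eyes.camera("scene");pickle.dump(b,open("c3.pkl","wb"))
f=lambda im,x0,y0,x1,y1,s:cv2.resize(im[y0:y1,x0:x1,::-1],None,fx=s,fy=s,interpolation=cv2.INTER_CUBIC)
cv2.imwrite("pics/z3.png",f(b["img"],215,165,325,285,5))
```

```text
(no output)
```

View pics/z3.png

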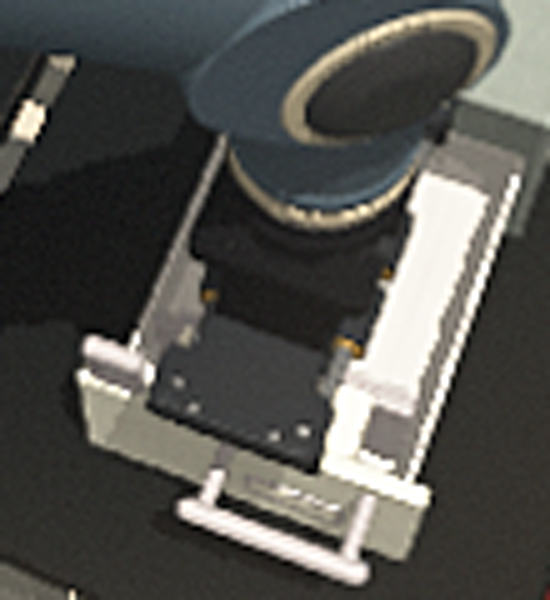

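The picture shows the follower holding the pack against the front panel, near (380,440). The force has started to rise.

Request:
carry_out(
  travel=[
    [0,-0.5,0],
    [0,0,0],
  ],
  twist=[0,0],
  grip=[0,0],
)

```text
time_s: 15.95
position: [507.2, -296.3, 87.7]
tcp_rot: [[-0.048, 0.999, 0.003], [0.999, 0.048, -0.001], [-0.001, 0.003, -1.0]]
wrist_force: [7.9, -2.7, -3.1]
finger_gap: 0.5
grasp_force: 3.3
```

Request:
carry_out(
  travel=[
    [0,-0.5,0],
    [0,0,0],
  ],
  twist=[0,0],
  grip=[0,0],
)

```text
time_s: 16.15
position: [507.2, -296.3, 87.7]
tcp_rot: [[-0.048, 0.999, 0.004], [0.999, 0.048, -0.002], [-0.002, 0.004, -1.0]]
wrist_force: [7.9, -3.1, -3.9]
finger_gap: 0.1
grasp_force: 3.7
```

Request:
carry_out(
  travel=[
    [0,-1,0],
    [0,0,0],
  ],
  twist=[0,0],
  grip=[0,0],
)

```text
time_s: 16.35
position: [507.2, -296.3, 87.8]
tcp_rot: [[-0.048, 0.999, 0.005], [0.999, 0.048, -0.002], [-0.002, 0.005, -1.0]]
wrist_force: [10.8, -3.0, -4.4]
finger_gap: 0.4
grasp_force: 4.5
```

Request:
carry_out(
  travel=[
    [0,-1,0],
    [0,0,0],
  ],
  twist=[0,0],
  grip=[0,0],
)

```text
time_s: 16.55
position: [507.1, -296.2, 87.9]
tcp_rot: [[-0.049, 0.999, 0.007], [0.999, 0.049, -0.002], [-0.003, 0.007, -1.0]]
wrist_force: [11.2, -3.9, -6.2]
finger_gap: 0.5
grasp_force: 5.2
```

Request:
carry_out(
  travel=[
    [0,-1.5,0],
    [0,0,0],
    [0,0,0],
  ],
  twist=[0,0,0],
  grip=[0,0,0],
)

```text
time_s: 16.85
position: [507.1, -296.2, 88.1]
tcp_rot: [[-0.05, 0.999, 0.009], [0.999, 0.05, -0.003], [-0.004, 0.009, -1.0]]
wrist_force: [13.8, -3.3, -6.1]
finger_gap: 0.4
grasp_force: 6.4
```

Request:
carry_out(
  travel=[
    [0,7,0],
    [0,8,0],
    [0,0,-30],
    [0,0,-40],
    [0,0,-40],
    [0,0,-30],
    [-3,-30,0],
    [-3,-30,0],
    [-3,-30,0],
    [-3,-30,0],
    [-3,-30,0],
    [0,0,0],
    [0,0,0],
  ],
  twist=[0,0,0,0,0,0,0,0,0,0,0,0,0],
  grip=[0,0,0,0,0,0,0,0,0,0,0,0,0],
)

```text
time_s: 18.15
position: [366.4, -317.1, 227.1]
tcp_rot: [[-0.046, 0.999, -0.001], [0.999, 0.046, 0.002], [0.002, -0.001, -1.0]]
wrist_force: [1.4, -0.8, -0.8]
finger_gap: 0.3
grasp_force: 0.0
```

Run:
```python
from h import *
import pickle
a=eyes.camera("top");b=eyes.camera("scene");pickle.dump((a,b),open("c4.pkl","wb"))
f=lambda im,x0,y0,x1,y1,s:cv2.resize(im[y0:y1,x0:x1,::-1],None,fx=s,fy=s,interpolation=cv2.INTER_CUBIC)
cv2.imwrite("pics/z4.png",np.hstack([f(a["img"],250,150,350,290,4),f(b["img"],215,150,315,290,4)]))
s=sense();print(s["position"],s["wrist_force"],s["finger_gap"])
```

```text
[ 368.   -317.02  227.22] [1.12 0.02 0.43] 0.8037111874626051
```

View pics/z4.png

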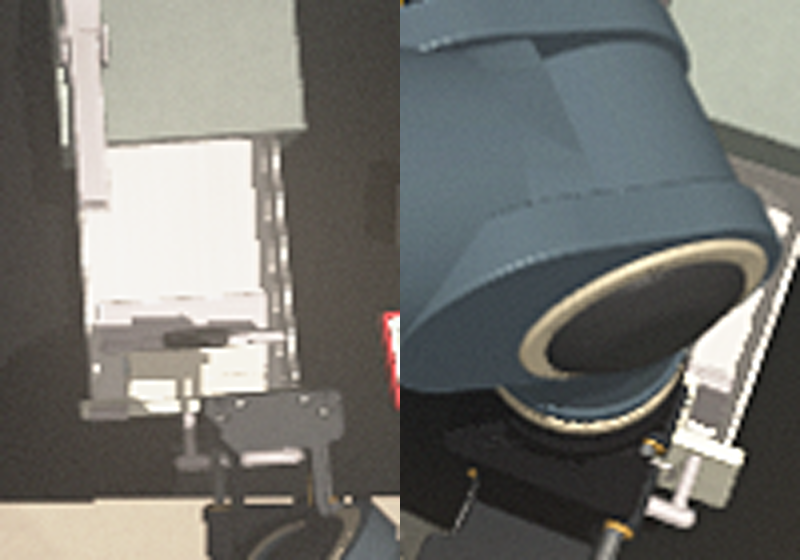

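The top crop shows the handle bar now at (178,463) to (302,456), about 12 mm further out than before. The pack and tab (195,338) sit right behind the front panel's inner edge, near row 400.

Run:
```python
from h import *
import pickle
a,b=pickle.load(open("c4.pkl","rb"))
px=lambda p:(np.array(p,float)+.5)/4-.5+[250,150]
print("bar",atz(a,px([(178,463),(302,457)]),90))
print("panel in/out at left",atz(a,px([(165,399),(165,410)]),103),"tab rear/front",atz(a,px([(165,334),(165,346)]),111),"pack front edge",atz(a,px([(160,391),(160,352)]),97))
```

```text
bar [[ 404.11 -282.79   90.  ]
 [ 406.81 -370.45   90.  ]]
panel in/out at left [[ 449.4  -273.65  103.  ]
 [ 441.79 -273.48  103.  ]] tab rear/front [[ 494.5  -274.06  111.  ]
 [ 486.19 -273.87  111.  ]] pack front edge [[ 454.83 -270.68   97.  ]
 [ 482.09 -271.27   97.  ]]
```

Request:
carry_out(
  travel=[
    [0,0,35],
    [0,0,40],
    [0,0,40],
    [0,0,25],
    [0,0,9],
    [0,0,0],
    [0,0,0],
  ],
  twist=[0,0,0,0,0,0,0],
  grip=[0,0,0,0,0,0,0],
)

```text
time_s: 18.95
position: [368.5, -318.3, 79.3]
tcp_rot: [[-0.048, 0.999, 0.001], [0.999, 0.048, -0.001], [-0.001, 0.001, -1.0]]
wrist_force: [-0.1, 0.5, -0.2]
finger_gap: 0.6
grasp_force: 0.0
```

Request:
carry_out(
  travel=[
    [0,6,0],
    [0,6,0],
    [0,6,0],
    [0,6,0],
    [0,6,0],
    [0,8,0],
    [0,8,0],
    [0,8,0],
    [0,8,0],
    [0,8,0],
  ],
  twist=[0,0,0,0,0,0,0,0,0,0],
  grip=[0,0,0,0,0,0,0,0,0,0],
)

```text
time_s: 19.95
position: [438.1, -314.2, 78.4]
tcp_rot: [[-0.048, 0.999, -0.0], [0.999, 0.048, 0.0], [0.0, -0.0, -1.0]]
wrist_force: [-2.2, 0.5, 0.8]
finger_gap: 0.2
grasp_force: 1.2
```

Request:
carry_out(
  travel=[
    [0,8,0],
    [0,8,0],
    [0,8,0],
    [0,8,0],
    [0,8,0],
    [0,8,0],
    [0,8,0],
    [0,8,0],
    [0,8,0],
    [0,8,0],
  ],
  twist=[0,0,0,0,0,0,0,0,0,0],
  grip=[0,0,0,0,0,0,0,0,0,0],
)

```text
time_s: 20.95
position: [517.9, -310.3, 78.3]
tcp_rot: [[-0.048, 0.999, -0.0], [0.999, 0.048, 0.001], [0.001, -0.0, -1.0]]
wrist_force: [-2.5, 1.3, 1.1]
finger_gap: 0.6
grasp_force: 1.2
```

Request:
carry_out(
  travel=[
    [0,5,0],
    [0,5,0],
    [0,5,0],
    [0,5,0],
    [0,5,0],
    [0,4,0],
    [0,4,0],
    [0,4,0],
    [0,3,0],
    [0,3,0],
  ],
  twist=[0,0,0,0,0,0,0,0,0,0],
  grip=[0,0,0,0,0,0,0,0,0,0],
)

```text
time_s: 21.95
position: [560.3, -308.3, 78.4]
tcp_rot: [[-0.048, 0.999, -0.001], [0.999, 0.048, 0.001], [0.001, -0.0, -1.0]]
wrist_force: [-4.3, 2.6, 0.3]
finger_gap: 0.3
grasp_force: 1.8
```

Request:
carry_out(
  travel=[
    [0,2,0],
    [0,2,0],
    [0,2,0],
  ],
  twist=[0,0,0],
  grip=[0,0,0],
)

```text
time_s: 22.25
position: [566.7, -308.7, 78.6]
tcp_rot: [[-0.047, 0.999, 0.001], [0.999, 0.047, -0.001], [-0.001, 0.001, -1.0]]
wrist_force: [-2.2, 0.9, -0.6]
finger_gap: 0.3
grasp_force: 1.2
```

Request:
carry_out(
  travel=[
    [0,2,0],
    [0,2,0],
  ],
  twist=[0,0],
  grip=[0,0],
)

```text
time_s: 22.45
position: [570.6, -308.4, 78.6]
tcp_rot: [[-0.047, 0.999, 0.001], [0.999, 0.047, -0.001], [-0.001, 0.001, -1.0]]
wrist_force: [-1.3, 1.1, -1.4]
finger_gap: 0.8
grasp_force: 0.9
```

Resistance has dropped, so the latch may have fallen. I'll push to a firm stop.

Request:
carry_out(
  travel=[
    [0,2,0],
    [0,1,0],
    [0,0,0],
  ],
  twist=[0,0,0],
  grip=[0,0,0],
)

```text
time_s: 22.75
position: [572.3, -308.3, 78.5]
tcp_rot: [[-0.047, 0.999, -0.002], [0.999, 0.047, 0.0], [0.0, -0.002, -1.0]]
wrist_force: [-5.0, 1.2, 0.7]
finger_gap: 0.4
grasp_force: 2.3
```

Request:
carry_out(
  travel=[
    [0,2,0],
    [0,1,0],
    [0,0,0],
  ],
  twist=[0,0,0],
  grip=[0,0,0],
)

```text
time_s: 23.05
position: [572.3, -308.3, 78.5]
tcp_rot: [[-0.046, 0.999, -0.007], [0.999, 0.046, 0.002], [0.002, -0.007, -1.0]]
wrist_force: [-10.9, 1.6, 5.5]
finger_gap: 0.2
grasp_force: 5.3
```

Firm stop. I'll retract and look.

Request:
carry_out(
  travel=[
    [0,-5,0],
    [0,-15,0],
    [0,-30,0],
    [0,-30,0],
    [0,-40,0],
    [0,-40,0],
    [0,0,-40],
    [0,0,-40],
    [-40,0,-40],
    [-40,0,0],
    [-40,0,0],
    [-40,0,0],
    [0,0,0],
    [0,0,0],
  ],
  twist=[0,0,0,0,0,0,0,0,0,0,0,0,0,0],
  grip=[0,0,0,0,0,0,0,0,0,0,0,0,0,0],
)

```text
time_s: 24.45
position: [424.1, -472.0, 194.2]
tcp_rot: [[-0.046, 0.999, 0.001], [0.999, 0.046, -0.002], [-0.002, 0.001, -1.0]]
wrist_force: [1.0, -0.2, 0.4]
finger_gap: 0.6
grasp_force: 0.0
```

Run:
```python
from h import *
a=eyes.camera("top");b=eyes.camera("scene")
f=lambda im,x0,y0,x1,y1,s:cv2.resize(im[y0:y1,x0:x1,::-1],None,fx=s,fy=s,interpolation=cv2.INTER_CUBIC)
cv2.imwrite("pics/z5.png",np.hstack([f(a["img"],250,100,350,240,4),f(b["img"],240,100,340,240,4)]))
s=sense();print(s["position"],s["wrist_force"])
```

```text
[ 424.7  -469.76  193.93] [ 0.67 -0.08  0.24]
```

View pics/z5.png

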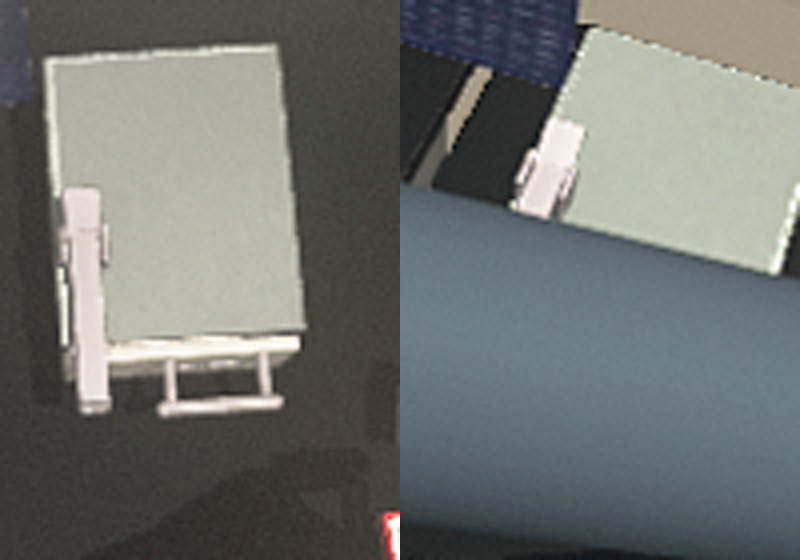

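The drawer is flush in the top crop (panel at row 350). The latch nose ends at row 408, the same row as when it lay level before, so it has dropped.

```bash
python3 -c "
from bench import r
print(r.hand_in())"
```

```text
the job is handed in; nothing more can be done
None
```

I stood the pack in the drawer, pressed it against the front with the follower (about 11 N), pushed the drawer shut and handed the job in. The last top picture shows the drawer shut and the latch down; the hand-in gave no verdict.

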